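# Set the span of a bend jig by rolling its two support rollers onto the lines

## Task

Set the support span of the bend-test jig: with the fingertips, roll the two loose steel rollers across the base plate until one lies squarely along each of the two long solid lines, leaving the dashed middle line free. Only push the rollers, never lift them off the plate, and leave the little brass weight and everything else around the jig where it stands.

Things in the scene. Friction and masses are not known exactly. Their poses are not given: they have to be found in the camera images.
- plate: The jig's fixed aluminium base plate, 150 (x) by 310 (y) by 12 mm thick, on the table. Origin: centre of its underside; x along the marked lines, y the rolling direction, z up. Thin dark lines along x: two solid, 130 mm long, at y = -45 and +45 mm; one dashed at y = 0. Each short end has a lip 6 mm wide, 5 mm above the top. The rollers and the weight start near y = -105, 0 and +105 mm, in any order.
- line_a (a point): Middle of the solid line at y = -45 mm of the plate, on the plate's top; axes as the plate's.
- line_b (a point): Middle of the solid line at y = +45 mm of the plate, on the plate's top; axes as the plate's.
- roller_a: Loose plain steel roller, a cylinder 26 mm in diameter, 80 mm long, about 0.3 kg, lying on the plate, axis (its x) within 3 degrees of the lines. Its origin lies on its surface and turns as it rolls: use roller_a_center. It rolls at under 1 N and, pushed from behind at 30 mm/s, runs on 5 to 10 mm. Either roller may go to either line.
- roller_a_center (a point): Middle of roller_a's axis (13 mm above the plate's top); x along the axis, y and z turn as it rolls.
- roller_b: The second roller, the same as roller_a; use roller_b_center. A fingertip pressed lightly on a roller's top does not slip: the roller follows half as far as the tip moves sideways. A tip pushed level against its back above mid-height can wedge; at mid-height it pushes freely.
- roller_b_center (a point): Middle of roller_b's axis; axes as for roller_a.
- weight: Small brass check weight standing upright on the plate, 26 mm in diameter, 35 mm high with a knob on top, 90 g; origin: centre of its underside. To be left standing where it is.
- screwdriver: Screwdriver about 200 mm long lying on the table beyond the plate's far long side; bystander.
- sample_bar: Flat aluminium test bar 20 x 160 x 5 mm lying on the table beyond the plate's far long side; bystander. Origin: centre of its underside.
- multimeter: Hand multimeter lying face up on the table beyond the plate's +y end, 150 x 75 mm, 40 mm high; bystander. Origin: centre of its underside.
- jar: Small lidded glass jar standing on the table beyond the plate's -y end, 50 mm in diameter, 60 mm high; bystander. Origin: centre of its underside.
Mind the look-alikes: they are no part of the job. What is shaped like the roller_b but brown or pink is not meant.

How it is judged:
By the outcome, as a careful person would: the job done as asked, in the order asked, and still so for the second after the job is handed in, with the robot touching nothing.
It also fails if it takes over 70 s, if anything falls off the work surface, if the arm or the gripper's body presses on something with over 40 N, if the wrist force passes 120 N, or if a joint passes its speed limit or range.

## Robot

A 7-joint arm with a two-finger parallel gripper is mounted at the origin on the work surface. World frame = base frame: x ahead of the robot, y to its left, z up, the work surface at z = 0. Lengths are in m, angles in rad, forces in N, time in s.
With the tool pointing down it reaches from about 0.4 to 0.875 m from the base axis. Payload 19.3 kg.
Tool frame: the origin (TCP) lies midway between the tips of the shut fingers; the grasp point (between the pads) lies 19 mm behind it (bot.pinch_z is the distance from the TCP to the grasp point, in m); z points along the fingers, y is the line along which they close (so a half turn about z gives the same grasp; the last joint's range is limited). The gripper opens to 85 mm and grips with 20 to 120 N. Pads are 22 mm wide; open, the fingers measure 114 mm over their backs; the gripper's body (76 mm by 85 mm) begins 54 mm behind the grasp point. The pads swing forward as they close: fully open they stand 13 mm farther back than shut.
Start: joints at [1.1, 0.521, -0.036, 1.599, 0.021, 1.021, -0.113], TCP at [0.244, -0.575, 0.231] pointing down, gripper open.
Joint ranges: [-2.91, 2.91], [-0.3, 2.13], [-1.5, 1.42], [0.17, 2.43], [-1.26, 4.41], [0.16, 1.93], [-2.52, 2.52]. Speed limits (rad/s): [1.89, 1.89, 2.39, 2.39, 3.01, 3.01, 3.01].

## Interface

Orientations are given as [roll, pitch, yaw] about the fixed x, y, z axes, in that order (R = Rz(yaw) Ry(pitch) Rx(roll)).
In Python, from workcell import observe, viewer, bot gives the robot as it stands. The module is installed in compiled form; this text tells all that it offers.
- The arm moves only by the tool play_rows, never from a script. Its argument "motion" is a list of rows, each a list of 7 numbers: the shift along the tool's x, y, z in cm, then the turn, a rotation vector about the tool's x, y, z in rad, then the opening, from -1 (shut) to 1 (fully open), so that 0 is half open. A call has exactly 5 rows; each row is the pose to reach, as a shift and turn from the pose commanded when the call began, along the tool's axes at that moment; what a row does not reach only later rows make up. A row lasts 1/10 s, in which the tool goes at most 50 mm and 8.59 degrees, less where a joint would pass 70% of its speed; a pose out of reach is approached as far as the arm can. A call with a gripper value outside its range is refused whole. The fingers move at their own pace and stop on an object; "squeeze" is the grip in N (left out, the last holds). Time passes only in rows, so rows that repeat a pose let the fingers close, or fill a call up. It gives the time, the measured TCP pose, the force, the opening and the grip force at its end, in the units of the state.
- observe(): the state, without advancing time (a new reading comes with each control period).
- viewer.grab_frame(name): name is "scene" or "top" or "wrist"; returns (picture, depth): 420x560x3 uint8, red, green, blue; 420x560 float32, m along the optical axis (not along the pixel's ray), 0 where there is no reading.
- viewer.camera_info(name): a dict with "fx", "fy", "cx", "cy" (pixels), "k1" (the pictures are not rectified: a ray, as slopes to the right and down, at radius r is drawn at 1 + k1 r^2 times it, then the intrinsics apply), "R" (3x3) and "t" (3): a world point X has camera coordinates R X + t. Camera axes: x right, y down, z forward; pixel columns grow to the right and rows downward; lengths in m; the calibration is good to about 2 mm. A picture is of the moment at which its call begins: read the wrist's pose just before it. camera_info takes no time and is no camera call; for the wrist camera it gives the pose at the moment of the call.
- bot.job_done(): hands the job in; it is judged then, once.
The state is a dict: "clock": time; "qpos": joint angles; "qd": joint speeds; "joint_efforts": joint torques, N m; "position": TCP position; "tool_rot": TCP orientation; "force": force on the tool from outside, world axes, zero at the start; "moment": the same for the moment, N m; "grip_width": finger opening in m; "finger_force": force on a finger pad.
Only numpy, scipy, OpenCV 4.12 (cv2) and the standard library are available. Lean on these libraries where they do the work, as an engineer would, in place of code of your own. Each camera call takes 0.05 s, during which the arm holds its last target. There are 200 camera calls.

## Working session

There is one attempt and no reset: what is moved stays moved. The work goes in short steps, Python scripts to look and compute and a tool call to move; the robot and the scene stay as the last step left them, time stands still between calls to the robot, and variables do not carry over. Pictures are saved under pics/ and viewed, at most 10 in all, crops included, and the job is handed in when it is done.

Besides the shell and the picture viewer there is one more tool, called after "Request:" by a JSON object that holds its "method" and its "body", one argument or row to a line. play_rows: Moves the arm, as the interface text tells. Its arguments: {"type":"object","properties":{"motion":{"type":"array"},"squeeze":{"type":"number"}},"required":["motion"]}

```bash
mkdir -p pics; cat > h.py <<'E'
import numpy as np, cv2
from workcell import observe, viewer, bot
def ray(cam,u,v):
    c=cam; x=(u-c["cx"])/c["fx"]; y=(v-c["cy"])/c["fy"]
    X,Y=x,y
    for _ in range(20):
        s=1+c["k1"]*(X*X+Y*Y); X,Y=x/s,y/s
    R=np.array(c["R"]); t=np.array(c["t"])
    return -R.T@t, R.T@np.array([X,Y,1.])
def onz(cam,u,v,z):
    o,d=ray(cam,u,v); return o+d*(z-o[2])/d[2]
def proj(cam,P):
    p=np.array(cam["R"])@np.array(P)+np.array(cam["t"]); x,y=p[0]/p[2],p[1]/p[2]; s=1+cam["k1"]*(x*x+y*y)
    return cam["fx"]*x*s+cam["cx"],cam["fy"]*y*s+cam["cy"]
def save(n,im): cv2.imwrite(f"pics/{n}.png",cv2.cvtColor(im,cv2.COLOR_RGB2BGR))
E
python3 - <<'E'
from h import *
for n in("top","scene"):
    im,d=viewer.grab_frame(n); save(n+"0",im); np.save(n+"0.npy",d); c=viewer.camera_info(n); print(n,c)
s=observe(); print(s["position"],s["tool_rot"],s["force"],s["clock"])
E
```

```text
top {'fx': 479.05724207638576, 'fy': 479.05724207638576, 'cx': 277.46282925136705, 'cy': 197.38693351416003, 'k1': -0.11507316204231455, 'R': array([[ 2.59042624e-02, -9.99663975e-01,  9.52279534e-04],
       [-9.88441303e-01, -2.57557683e-02, -1.49400237e-01],
       [ 1.49374562e-01,  2.92883052e-03, -9.88776346e-01]]), 't': array([0.0217981 , 0.56871897, 1.07496963])}
scene {'fx': 462.5021790909081, 'fy': 462.5021790909081, 'cx': 275.13932960901235, 'cy': 212.5062440424186, 'k1': -0.10181075871083513, 'R': array([[ 0.22242959,  0.97475246,  0.01956311],
       [ 0.54895698, -0.10863386, -0.82876108],
       [-0.80571168,  0.19508029, -0.55926055]]), 't': array([-0.17462642, -0.24745048,  1.33384705])}
[ 0.24373003 -0.57521989  0.23078988] [-3.14061596e+00  3.98327502e-05  4.00811692e-01] [-0.2933395   0.1063151   0.42114786] 0.1
```

View pics/top0.png

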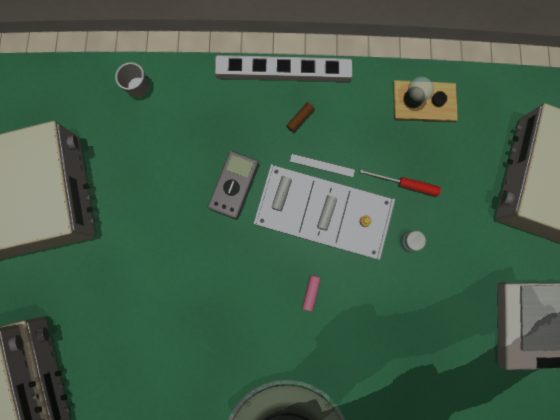

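View pics/scene0.png

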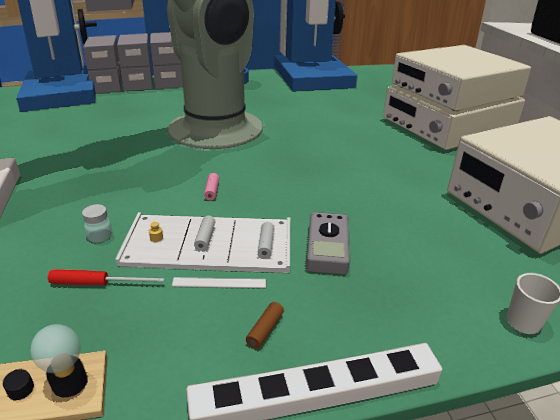

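Top view: the plate is centred near (325,212). One steel-grey roller is at (282,193), the other at (327,213) on the dashed line, and the brass weight is at (366,221). The brown (301,117) and pink (312,293) cylinders lie on the table, so they are the look-alikes. The two grey ones on the plate are the rollers. Next I measure the plate and rollers and confirm with a crop.

```bash
cat >> h.py <<'E'
Z=0.012
def plate(im,cam,n):
    hsv=cv2.cvtColor(im,cv2.COLOR_RGB2HSV); m=((hsv[...,1]<70)&(hsv[...,2]>90)).astype(np.uint8)
    r=[(p) for p in cv2.findContours(m,cv2.RETR_EXTERNAL,cv2.CHAIN_APPROX_NONE)[0]]
    return m,r
def rectify(im,cam,T,z,s=2.0,hx=85,hy=165):
    # orthographic view of plane z in plate axes; s px/mm; image cols = plate y (descending), rows = plate x (descending)
    x0,y0,a=T; H,W=int(2*hx*s),int(2*hy*s)
    X=(hx-np.arange(H)/s)/1e3; Y=(hy-np.arange(W)/s)/1e3
    X,Y=np.meshgrid(X,Y,indexing="ij")
    P=np.stack([x0+X*np.cos(a)-Y*np.sin(a),y0+X*np.sin(a)+Y*np.cos(a),np.full_like(X,z)],-1)
    p=P@np.array(cam["R"]).T+np.array(cam["t"]); q=p[...,:2]/p[...,2:]
    q=q*(1+cam["k1"]*(q**2).sum(-1,keepdims=True))
    return cv2.remap(im,(q[...,0]*cam["fx"]+cam["cx"]).astype(np.float32),(q[...,1]*cam["fy"]+cam["cy"]).astype(np.float32),cv2.INTER_CUBIC)
E
python3 - <<'E'
from h import *
for n,pt in(("top",(300,235)),("scene",(150,258))):
    im=cv2.cvtColor(cv2.imread(f"pics/{n}0.png"),cv2.COLOR_BGR2RGB); cam=viewer.camera_info(n)
    m,cs=plate(im,cam,n)
    c=[c for c in cs if cv2.pointPolygonTest(c,pt,False)>=0]
    print(n,len(c))
    if not c: continue
    P=np.array([onz(cam,*q[0],Z)[:2] for q in c[0]],np.float32)
    r=cv2.minAreaRect(P*1000); print(cv2.contourArea(c[0]),r, len(c[0]))
    (cx,cy),(w,h),a=r
    ang=np.deg2rad(a if h>w else a-90)
    T=(cx/1e3,cy/1e3,ang); print(T)
    save("rect_"+n,rectify(im,cam,T,Z))
E
python3 -c "
import cv2,numpy as np
a=[cv2.imread(f'pics/rect_{n}.png') for n in('top','scene')]
a=[cv2.resize(x,(560,290)) for x in a if x is not None]
cv2.imwrite('pics/v1.png',np.vstack(a))"
```

```text
top 1
8107.5 ((542.0913696289062, -76.70278930664062), (314.2594909667969, 153.9422607421875), 75.60245513916016) 369
(0.5420913696289062, -0.07670278930664062, np.float64(-0.2512845620252441))
scene 1
8673.5 ((547.326904296875, -78.95112609863281), (314.6883850097656, 170.65048217773438), 75.40763092041016) 433
(0.547326904296875, -0.0789511260986328, np.float64(-0.25468488610505724))
```

View pics/v1.png

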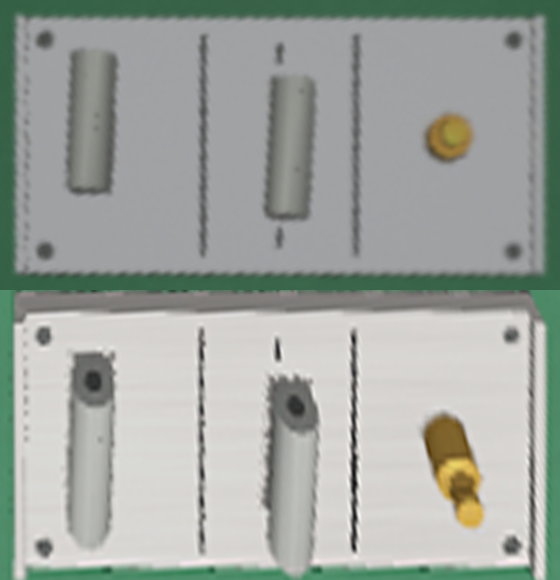

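The crop confirms it: two steel rollers near plate y ≈ +105 and 0, and the weight near −105. I'll cage each roller with loosely spaced fingers at mid-height and roll +105→+45 and 0→−45. First I need precise positions.

```bash
cat >> h.py <<'E'
def meas(im,d,cam,T):
    """plate-frame line positions and roller centres/yaw (mm,deg)"""
    g=cv2.cvtColor(rectify(im,cam,T,Z,4),cv2.COLOR_RGB2GRAY).astype(float)
    out={}
    for y in(45,-45):
        for nm,(x0,x1) in dict(hi=(45,60),lo=(-60,-45)).items():
            c=int((165-y-8)*4); seg=g[int((85-x1)*4):int((85-x0)*4),c:c+64].mean(0); w=np.clip(np.median(seg)-8-seg,0,None)
            out[y,nm]=round(165-(c+(w*np.arange(64)).sum()/w.sum())/4,2) if w.sum()>0 else None
    v,u=np.nonzero(d>0); D=d[v,u]; x,y=(u-cam["cx"])/cam["fx"],(v-cam["cy"])/cam["fy"]
    X,Y=x.copy(),y.copy()
    for _ in range(15):
        s=1+cam["k1"]*(X*X+Y*Y); X,Y=x/s,y/s
    P=(np.stack([X*D,Y*D,D],1)-np.array(cam["t"]))@np.array(cam["R"])
    a=T[2]; q=P[:,:2]-np.array(T[:2]); L=np.stack([q[:,0]*np.cos(a)+q[:,1]*np.sin(a),-q[:,0]*np.sin(a)+q[:,1]*np.cos(a),P[:,2]],1)*1e3
    L=L[(abs(L[:,0])<75)&(abs(L[:,1])<155)]; 
    pl=np.median(L[:,2]); K=L[(L[:,2]>pl+13)&(L[:,2]<pl+40)].astype(np.float32)
    # cluster by y
    K=K[np.argsort(K[:,1])]; gs=np.split(K,np.nonzero(np.diff(K[:,1])>8)[0]+1)
    r=[]
    for k in gs:
        if len(k)<20: continue
        (c,wh,an)=cv2.minAreaRect(k[:,:2]); p=np.polyfit(k[:,0],k[:,1],1)
        r.append((len(k),np.round(c,1),np.round(wh,1),"yaw",round(float(np.degrees(np.arctan(p[0]))),1),"mean",np.round(k.mean(0),1),"x",k[:,0].min(),k[:,0].max()))
    return pl,out,r
E
python3 - <<'E'
from h import *
T=(0.54209,-0.07670,-0.2513)
for n in("top","scene"):
    im=cv2.cvtColor(cv2.imread(f"pics/{n}0.png"),cv2.COLOR_BGR2RGB); cam=viewer.camera_info(n)
    pl,o,r=meas(im,np.load(n+"0.npy"),cam,T); print(n,pl,o); [print(*k) for k in r]
s=observe(); p=s["position"]; yaw=s["tool_rot"][2]
E
```

```text
Traceback (most recent call last):
  File "h.py", line 51, in meas
    (c,wh,an)=cv2.minAreaRect(k[:,:2]); p=np.polyfit(k[:,0],k[:,1],1)
              ~~~~~~~~~~~~~~~^^^^^^^^^
cv2.error: OpenCV(4.12.0) /io/opencv/modules/imgproc/src/convhull.cpp:143: error: (-215:Assertion failed) total >= 0 && (depth == CV_32F || depth == CV_32S) in function 'convexHull'
```

```bash
sed -i 's/cv2.minAreaRect(k\[:,:2\])/cv2.minAreaRect(np.ascontiguousarray(k[:,:2]))/' h.py
cat >> h.py <<'E'
def delta(T,x,y,z,dyaw=0):
    """tool-frame shift (cm) to plate-frame point (mm, z world m), and turn about tool z"""
    s=observe(); a=T[2]; p=np.array([T[0]+(x*np.cos(a)-y*np.sin(a))/1e3,T[1]+(x*np.sin(a)+y*np.cos(a))/1e3,z])
    from scipy.spatial.transform import Rotation as Ro
    R=Ro.from_euler("xyz",s["tool_rot"]).as_matrix(); Rg=Ro.from_euler("xyz",[np.pi,0,a+dyaw]).as_matrix()
    return np.round(R.T@(p-s["position"])*100,2),np.round(Ro.from_matrix(R.T@Rg).as_rotvec(),3)
E
python3 - <<'E'
from h import *
T=(0.54209,-0.07670,-0.2513)
for n in("top","scene"):
    im=cv2.cvtColor(cv2.imread(f"pics/{n}0.png"),cv2.COLOR_BGR2RGB); cam=viewer.camera_info(n)
    pl,o,r=meas(im,np.load(n+"0.npy"),cam,T); print(n,pl,o); [print(*k) for k in r]
print(delta(T,0,0,0.15))
E
```

```text
top 12.330690444885867 {(45, 'hi'): np.float64(45.42), (45, 'lo'): np.float64(45.47), (-45, 'hi'): np.float64(-44.72), (-45, 'lo'): np.float64(-44.55)}
95 [  1.5 -98.8] [23.6 24.1] yaw 3.1 mean [  1.3 -97.3  37.9] x -10.354874 13.715255
368 [-3.7 -5. ] [25.4 80.6] yaw -2.3 mean [-4.6 -4.6 34.8] x -44.0013 36.226868
360 [ 11.4 110.9] [25.6 80.5] yaw -1.4 mean [ 10.9 110.6  34.8] x -28.85873 51.939293
scene 11.14498009401028 {(45, 'hi'): np.float64(45.53), (45, 'lo'): np.float64(45.75), (-45, 'hi'): np.float64(-44.32), (-45, 'lo'): np.float64(-44.01)}
152 [  6.  -96.9] [23.3 24.3] yaw -8.4 mean [  9.1 -96.1  34.7] x -8.59083 18.149908
407 [-1.6 -3.7] [25.9 83.2] yaw -4.1 mean [ 5.9 -2.5 33.1] x -43.481026 40.354923
409 [ 14.8 112.1] [24.8 82.8] yaw -2.4 mean [ 20.2 112.4  33.5] x -26.318195 55.988216
(array([ 46.92, -34.25,   8.11]), array([-0.001,  0.   ,  0.652]))
```

Request:
{"method": "play_rows", "body": {
  "motion": [
    [2,-1.5,0,0,0,0.1,0.2],
    [6,-4.4,0,0,0,0.24,0],
    [10,-7.3,0,0,0,0.38,-0.1],
    [14,-10.2,0,0,0,0.52,-0.1],
    [18,-13.1,0,0,0,0.652,-0.1]
  ]
}}

```text
clock: 0.6
position: [0.3573, -0.3858, 0.2311]
tool_rot: [-3.141, 0.0, -0.25]
force: [2.2, 0.0, -0.3]
grip_width: 0.0387
finger_force: 0.0
```

```bash
echo 'T=(0.54219,-0.07631,-0.2513)' >> h.py; python3 -c "
from h import *
print(delta(T,-4,-5.3,0.12),observe()['grip_width'])"
```

```text
(array([  9.85, -34.03,  11.12]), array([-0.   ,  0.   ,  0.001])) 0.03869164503839752
```

Request:
{"method": "play_rows", "body": {
  "motion": [
    [1.0,-4,1,0,0,0,-0.1],
    [2.2,-8,2,0,0,0,-0.1],
    [3.4,-12,3,0,0,0,-0.1],
    [4.6,-16,4,0,0,0,-0.1],
    [5.8,-20,5,0,0,0,-0.1]
  ]
}}

```text
clock: 1.1
position: [0.462, -0.206, 0.1809]
tool_rot: [-3.142, 0.0, -0.244]
force: [0.6, -0.9, -0.5]
grip_width: 0.038
finger_force: 0.0
```

```bash
python3 -c "
from h import *
print(delta(T,-4,-5.3,0.12))"
```

```text
(array([  4.24, -14.  ,   6.09]), array([-0.   ,  0.   ,  0.007]))
```

Request:
{"method": "play_rows", "body": {
  "motion": [
    [1.2,-4,1.7,0,0,0.003,-0.1],
    [2.4,-8,3.4,0,0,0.007,-0.1],
    [3.6,-12,5,0,0,0.007,-0.1],
    [4.2,-14,6.1,0,0,0.007,-0.1],
    [4.2,-14,6.1,0,0,0.007,-0.1]
  ]
}}

```text
clock: 1.6
position: [0.5365, -0.0784, 0.1186]
tool_rot: [-3.141, 0.002, -0.247]
force: [-0.3, -0.7, 0.3]
grip_width: 0.0383
finger_force: 0.0
```

```bash
python3 - <<'E'
from h import *
im,d=viewer.grab_frame("top"); cam=viewer.camera_info("top")
pl,o,r=meas(im,d,cam,T); print(o);[print(*k) for k in r]
im,d=viewer.grab_frame("wrist"); cam=viewer.camera_info("wrist"); save("w0",im)
pl,o,r=meas(im,d,cam,T); print(pl,o);[print(*k) for k in r]
cv2.imwrite("pics/v2.png",np.vstack([cv2.resize(cv2.cvtColor(im,cv2.COLOR_RGB2BGR),(400,300)),cv2.resize(cv2.cvtColor(rectify(im,cam,T,Z),cv2.COLOR_RGB2BGR),(400,206))]))
print(delta(T,-4,-5.3,0.016),observe()["position"],observe()["tool_rot"],observe()["force"])
E
```

```text
{(45, 'hi'): None, (45, 'lo'): np.float64(45.04), (-45, 'hi'): None, (-45, 'lo'): None}
1100 [-23.4  -7.3] [ 82.3 105.7] yaw -51.7 mean [ -5.3   1.4 521.4] x -74.98604 26.120354
16.42987589748649 {(45, 'hi'): np.float64(42.86), (45, 'lo'): np.float64(40.61), (-45, 'hi'): np.float64(-48.17), (-45, 'lo'): np.float64(-45.59)}
1210 [  6.4 -99. ] [21.9 25.3] yaw -10.2 mean [  7.2 -97.7  40.9] x -6.847777 17.809772
4014 [-0.9 -7.6] [25.1 80.4] yaw -2.6 mean [ 1.7 -7.6 37.9] x -41.221798 39.31604
4556 [ 13.8 107.7] [26.1 80.2] yaw -2.0 mean [ 16.1 104.6  37.7] x -26.35072 53.846012
(array([ 0.1 , -0.18, 10.39]), array([0.   , 0.001, 0.001])) [ 0.53571142 -0.08192454  0.11993133] [ 3.14115213e+00  1.03066766e-03 -2.50645274e-01] [ 0.05082881 -0.6442137  -1.04751284]
```

View pics/v2.png

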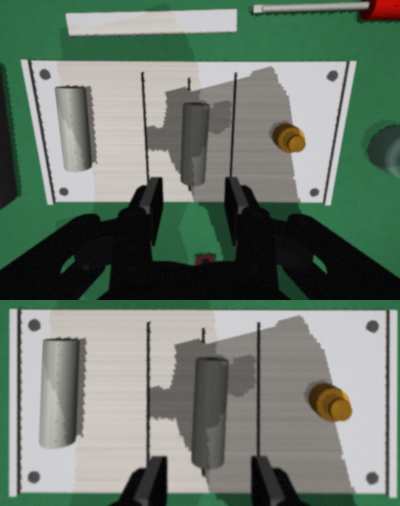

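The wrist view shows roller b between the open fingers at about (195,145), with the solid lines either side. Descending in two stages.

Request:
{"method": "play_rows", "body": {
  "motion": [
    [0,-0.1,2,0,0,0,-0.1],
    [0.1,-0.1,4,0,0,0,-0.1],
    [0.1,-0.1,6,0,0,0,-0.1],
    [0.1,-0.1,7,0,0,0,-0.1],
    [0.1,-0.1,7.5,0,0,0,-0.1]
  ]
}}

```text
clock: 2.2
position: [0.5368, -0.0821, 0.045]
tool_rot: [3.141, 0.001, -0.253]
force: [0.4, 0.1, 0.5]
grip_width: 0.0384
finger_force: 0.0
```

Request:
{"method": "play_rows", "body": {
  "motion": [
    [0,0,0.8,0,0,0,-0.1],
    [0,0,1.6,0,0,0,-0.1],
    [0,0,2.4,0,0,0,-0.1],
    [0,0,2.9,0,0,0,-0.1],
    [0,0,2.9,0,0,0,-0.1]
  ]
}}

```text
clock: 2.7
position: [0.537, -0.0812, 0.0157]
tool_rot: [3.141, 0.001, -0.251]
force: [-0.8, -0.3, -0.3]
grip_width: 0.0386
finger_force: 0.0
```

```bash
python3 - <<'E'
from h import *
im,d=viewer.grab_frame("scene"); save("s1",im); cv2.imwrite("pics/v3.png",cv2.resize(cv2.cvtColor(im[170:310,90:370],cv2.COLOR_RGB2BGR),None,fx=2.5,fy=2.5))
s=observe();print(delta(T,-4,-5.3,0.013),s["position"],s["force"],s["grip_width"])
E
```

```text
(array([-0.03, -0.07,  0.31]), array([ 0.,  0., -0.])) [ 0.5371602  -0.08118109  0.01606761] [ 0.30966712  1.0118176  -0.06967407] 0.03836356614681081
```

View pics/v3.png

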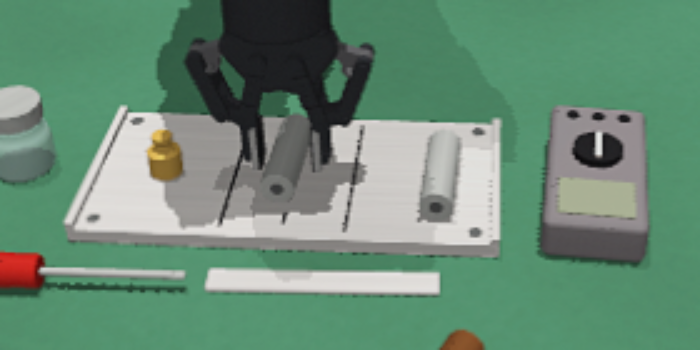

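Fingers straddle roller b at (285,165) with clearance on both sides. I'll narrow the cage gently.

Request:
{"method": "play_rows", "body": {
  "motion": [
    [0,0,0.1,0,0,0,-0.17],
    [0,0,0.1,0,0,0,-0.23],
    [0,0,0.1,0,0,0,-0.29],
    [0,0,0.1,0,0,0,-0.34],
    [0,0,0.1,0,0,0,-0.36]
  ],
  "squeeze": 20
}}

```text
clock: 3.25
position: [0.5373, -0.0812, 0.0154]
tool_rot: [-3.142, -0.0, -0.251]
force: [0.7, -0.4, 0.8]
grip_width: 0.0273
finger_force: 0.1
```

```bash
python3 -c "
from h import *
print(delta(T,-4,-45,0.015),observe()['finger_force'],observe()['grip_width'])"
```

```text
(array([-0.05,  3.9 ,  0.04]), array([-0., -0., -0.])) 0.11117304442450404 0.02730260595852451
```

Request:
{"method": "play_rows", "body": {
  "motion": [
    [0,0.2,0,0,0,0,-0.36],
    [0,0.5,0,0,0,0,-0.36],
    [0,0.8,0,0,0,0,-0.36],
    [0,1.1,0,0,0,0,-0.36],
    [0,1.4,0,0,0,0,-0.36]
  ]
}}

```text
clock: 3.75
position: [0.5337, -0.0951, 0.0153]
tool_rot: [3.142, 0.0, -0.252]
force: [0.4, 0.8, 0.8]
grip_width: 0.0272
finger_force: 0.2
```

Request:
{"method": "play_rows", "body": {
  "motion": [
    [0,0.3,0,0,0,0,-0.36],
    [0,0.6,0,0,0,0,-0.36],
    [0,0.9,0,0,0,0,-0.36],
    [0,1.2,0,0,0,0,-0.36],
    [0,1.5,0,0,0,0,-0.36]
  ]
}}

```text
clock: 4.25
position: [0.53, -0.1096, 0.0153]
tool_rot: [3.142, 0.0, -0.251]
force: [0.1, 0.3, -0.1]
grip_width: 0.027
finger_force: 0.2
```

Request:
{"method": "play_rows", "body": {
  "motion": [
    [0,0.3,0,0,0,0,-0.36],
    [0,0.5,0,0,0,0,-0.36],
    [0,0.7,0,0,0,0,-0.36],
    [0,0.8,0,0,0,0,-0.36],
    [0,0.9,0,0,0,0,-0.36]
  ]
}}

```text
clock: 4.75
position: [0.5279, -0.118, 0.0153]
tool_rot: [-3.142, -0.0, -0.251]
force: [0.8, 0.5, 0.9]
grip_width: 0.027
finger_force: 0.3
```

```bash
python3 - <<'E'
from h import *
im,d=viewer.grab_frame("scene"); cam=viewer.camera_info("scene"); save("s2",im)
pl,o,r=meas(im,d,cam,T); print(o);[print(*k) for k in r]
s=observe();print(delta(T,-4,-45,0.015),s["force"],s["grip_width"],s["finger_force"])
cv2.imwrite("pics/v4.png",cv2.resize(cv2.cvtColor(im[170:310,90:370],cv2.COLOR_RGB2BGR),None,fx=2.5,fy=2.5))
E
```

```text
{(45, 'hi'): np.float64(45.13), (45, 'lo'): np.float64(45.34), (-45, 'hi'): np.float64(-44.87), (-45, 'lo'): np.float64(-40.24)}
902 [ 17.7 -36.7] [56.6 94. ] yaw -42.9 mean [ 33.  -35.3 233.6] x -22.176792 45.69057
(array([-0.05,  0.08,  0.03]), array([ 0.,  0., -0.])) [-0.04262864  0.42573747 -0.15591274] 0.02714338205029056 0.0
```

View pics/v4.png

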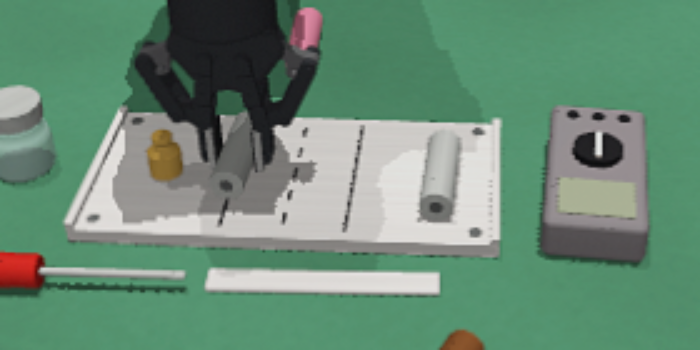

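Roller b sits at about (235,165) over the −45 line, and the weight is untouched. Precise check on the exposed end.

```bash
cat >> h.py <<'E'
def pts(d,cam,T=T):
    v,u=np.nonzero(d>0); D=d[v,u]
    q=cv2.undistortPoints(np.stack([u,v],1).astype(np.float64)[:,None],np.array([[cam["fx"],0,cam["cx"]],[0,cam["fy"],cam["cy"]],[0,0,1]]),np.array([cam["k1"],0,0,0]))[:,0]
    P=(np.c_[q*D[:,None],D]-np.array(cam["t"]))@np.array(cam["R"]); a=T[2]; w=P[:,:2]-np.array(T[:2])
    return np.c_[w[:,0]*np.cos(a)+w[:,1]*np.sin(a),-w[:,0]*np.sin(a)+w[:,1]*np.cos(a),P[:,2]]*1e3
E
python3 - <<'E'
from h import *
im,d=viewer.grab_frame("scene"); cam=viewer.camera_info("scene"); L=pts(d,cam)
for x0 in(14,20,26,32):
    k=L[(L[:,0]>x0)&(L[:,0]<x0+6)&(abs(L[:,1]+45)<22)&(L[:,2]>25)]
    print(x0,len(k),[ (round(k[:,1].min(),1),round(k[:,1].max(),1),round(k[:,1].mean(),1),round(k[:,2].max(),1)) if len(k) else 0])
E
```

```text
14 661 [(np.float64(-66.8), np.float64(-23.1), np.float64(-43.9), np.float64(428.5))]
20 367 [(np.float64(-66.8), np.float64(-23.0), np.float64(-45.6), np.float64(416.2))]
26 590 [(np.float64(-66.9), np.float64(-23.0), np.float64(-43.9), np.float64(388.0))]
32 847 [(np.float64(-67.0), np.float64(-23.0), np.float64(-44.9), np.float64(384.3))]
```

```bash
python3 - <<'E'
from h import *
im,d=viewer.grab_frame("scene"); cam=viewer.camera_info("scene"); L=pts(d,cam)
for c in(-45,110):
  for x0 in(14,20,26,32):
    k=L[(L[:,0]>x0)&(L[:,0]<x0+6)&(abs(L[:,1]-c)<25)&(L[:,2]>22)&(L[:,2]<42)]
    if len(k): print(c,x0,len(k),np.round([k[:,1].min(),k[:,1].max(),k[:,1].mean(),k[np.argsort(k[:,2])[-8:],1].mean()],1))
E
```

```text
-45 14 28 [-55.  -31.1 -41.5 -44.2]
-45 20 28 [-55.6 -31.8 -39.8 -43.9]
-45 26 31 [-57.1 -32.5 -42.1 -43.9]
-45 32 90 [-56.  -31.9 -43.7 -44.7]
110 14 26 [100.4 122.6 111.8 112.6]
110 20 26 [ 99.  122.9 111.5 110.4]
110 26 30 [ 99.2 123.1 112.6 111.1]
110 32 30 [ 99.5 123.4 112.8 110.4]
```

Request:
{"method": "play_rows", "body": {
  "motion": [
    [0,0,0,0,0,0,-0.33],
    [0,0,0,0,0,0,-0.28],
    [0,0,0,0,0,0,-0.22],
    [0,0,0,0,0,0,-0.18],
    [0,0,0,0,0,0,-0.18]
  ]
}}

```text
clock: 5.4
position: [0.5278, -0.118, 0.0153]
tool_rot: [-3.142, 0.0, -0.251]
force: [0.4, -0.1, 0.3]
grip_width: 0.0348
finger_force: 0.0
```

Request:
{"method": "play_rows", "body": {
  "motion": [
    [0,0,-0.5,0,0,0,-0.18],
    [0,0,-1.5,0,0,0,-0.18],
    [0,0,-3,0,0,0,-0.18],
    [0,0,-5,0,0,0,-0.15],
    [0,0,-8,0,0,0,-0.1]
  ]
}}

```text
clock: 5.9
position: [0.5273, -0.1179, 0.0965]
tool_rot: [3.142, 0.001, -0.251]
force: [0.4, -0.6, 0.5]
grip_width: 0.0383
finger_force: 0.0
```

Request:
{"method": "play_rows", "body": {
  "motion": [
    [0,-3,-1,0,0,0,-0.1],
    [0,-7,-1,0,0,0,-0.1],
    [0.5,-11,-1,0,0,0,-0.1],
    [1,-14,-1,0,0,0,-0.1],
    [1.5,-15.4,-1,0,0,0,-0.1]
  ]
}}

```text
clock: 6.4
position: [0.5815, 0.0308, 0.1067]
tool_rot: [-3.14, -0.001, -0.248]
force: [-0.4, -1.2, 0.2]
grip_width: 0.0384
finger_force: 0.0
```

```bash
cat >> h.py <<'E'
def rol(n,cs):
    im,d=viewer.grab_frame(n); cam=viewer.camera_info(n); L=pts(d,cam)
    pl=np.median(L[(abs(L[:,0])<70)&(abs(L[:,1])<140)&(L[:,2]<30),2]); print(n,"plate z",round(pl,1),meas(im,d,cam,T)[1])
    for c in cs:
        k=L[(abs(L[:,0])<70)&(abs(L[:,1]-c)<25)&(L[:,2]>pl+12)&(L[:,2]<pl+30)].astype(np.float32)
        if len(k)>20:
            r=cv2.minAreaRect(np.ascontiguousarray(k[:,:2])); print(c,len(k),np.round(r[0],1),np.round(r[1],1),round(r[2],1))
    return im
E
python3 - <<'E'
from h import *
for n in("scene","top","wrist"): save("r2"+n,rol(n,(-45,110)))
print(delta(T,11,110,0.016),observe()["position"])
E
```

```text
scene plate z 11.0 {(45, 'hi'): np.float64(45.22), (45, 'lo'): np.float64(45.43), (-45, 'hi'): np.float64(-44.72), (-45, 'lo'): np.float64(-38.08)}
-45 421 [ -4.  -42.3] [25.5 85. ] 86.6
110 417 [ 14.5 111.7] [24.8 83.5] 87.7
top plate z 11.8 {(45, 'hi'): None, (45, 'lo'): None, (-45, 'hi'): np.float64(-45.12), (-45, 'lo'): None}
-45 165 [  9.5 -44.4] [25.  49.1] 88.8
wrist plate z 14.0 {(45, 'hi'): np.float64(41.11), (45, 'lo'): np.float64(47.38), (-45, 'hi'): np.float64(-49.79), (-45, 'lo'): np.float64(-49.19)}
-45 5141 [ -3.4 -43.8] [25.2 80.7] 85.2
110 4495 [ 13.7 107.8] [25.6 80. ] 87.8
(array([-0.07, -0.  ,  8.99]), array([ 0.   , -0.   ,  0.001])) [0.58082523 0.02733701 0.10593927]
```

Roller b may be slightly off; I'll fix that once there's a clear view. Now roller a.

Request:
{"method": "play_rows", "body": {
  "motion": [
    [-0.1,0,2,0,0,0,-0.12],
    [-0.1,0,4,0,0,0,-0.12],
    [-0.1,0,5.5,0,0,0,-0.12],
    [-0.1,0,6.3,0,0,0,-0.12],
    [-0.1,0,6.3,0,0,0,-0.12]
  ]
}}

```text
clock: 7.05
position: [0.5791, 0.0269, 0.0416]
tool_rot: [3.141, 0.001, -0.252]
force: [0.0, -0.2, 0.4]
grip_width: 0.0376
finger_force: 0.0
```

```bash
python3 -c "
from h import *
print(delta(T,11,110.5,0.0155),observe()['grip_width'])"
```

```text
(array([ 0.09, -0.14,  2.61]), array([ 0.001,  0.001, -0.001])) 0.03756584814964463
```

Request:
{"method": "play_rows", "body": {
  "motion": [
    [0,-0.1,0.6,0,0,0,-0.12],
    [0.1,-0.1,1.2,0,0,0,-0.12],
    [0.1,-0.1,1.8,0,0,0,-0.12],
    [0.1,-0.1,2.4,0,0,0,-0.12],
    [0.1,-0.1,2.6,0,0,0,-0.12]
  ]
}}

```text
clock: 7.55
position: [0.5806, 0.0284, 0.0156]
tool_rot: [3.141, 0.001, -0.251]
force: [0.3, -0.3, -0.4]
grip_width: 0.0378
finger_force: 0.0
```

Request:
{"method": "play_rows", "body": {
  "motion": [
    [0,0,0,0,0,0,-0.17],
    [0,0,0,0,0,0,-0.23],
    [0,0,0,0,0,0,-0.29],
    [0,0,0,0,0,0,-0.34],
    [0,0,0,0,0,0,-0.37]
  ],
  "squeeze": 20
}}

```text
clock: 8.05
position: [0.581, 0.0284, 0.0164]
tool_rot: [-3.141, -0.0, -0.251]
force: [-0.6, 0.6, 0.6]
grip_width: 0.0266
finger_force: 0.0
```

```bash
python3 -c "
from h import *
s=observe();print(delta(T,11,45,0.0155),s['finger_force'],s['grip_width'],s['force'])"
```

```text
(array([-0.05,  6.61,  0.09]), array([-0., -0., -0.])) 0.0022625982819590718 0.02658501304069819 [-0.6385135   0.6031154   0.59726612]
```

Request:
{"method": "play_rows", "body": {
  "motion": [
    [0,0.2,0,0,0,0,-0.37],
    [0,0.5,0,0,0,0,-0.37],
    [0,0.8,0,0,0,0,-0.37],
    [0,1.1,0,0,0,0,-0.37],
    [0,1.4,0,0,0,0,-0.37]
  ]
}}

```text
clock: 8.55
position: [0.5773, 0.0144, 0.0163]
tool_rot: [3.142, 0.0, -0.252]
force: [0.8, -0.5, 0.3]
grip_width: 0.0271
finger_force: 0.2
```

Request:
{"method": "play_rows", "body": {
  "motion": [
    [0,0.3,0,0,0,0,-0.37],
    [0,0.6,0,0,0,0,-0.37],
    [0,0.9,0,0,0,0,-0.37],
    [0,1.2,0,0,0,0,-0.37],
    [0,1.5,0,0,0,0,-0.37]
  ]
}}

```text
clock: 9.05
position: [0.5737, 0.0, 0.0163]
tool_rot: [-3.142, -0.0, -0.251]
force: [0.1, 0.1, 0.0]
grip_width: 0.0273
finger_force: 0.2
```

Request:
{"method": "play_rows", "body": {
  "motion": [
    [0,0.3,0,0,0,0,-0.37],
    [0,0.6,0,0,0,0,-0.37],
    [0,0.9,0,0,0,0,-0.37],
    [0,1.2,0,0,0,0,-0.37],
    [0,1.5,0,0,0,0,-0.37]
  ]
}}

```text
clock: 9.55
position: [0.5699, -0.0145, 0.0163]
tool_rot: [3.142, 0.0, -0.251]
force: [0.2, 0.1, 0.0]
grip_width: 0.027
finger_force: 0.2
```

Request:
{"method": "play_rows", "body": {
  "motion": [
    [0,0.3,0,0,0,0,-0.37],
    [0,0.6,0,0,0,0,-0.37],
    [0,0.9,0,0,0,0,-0.37],
    [0,1.2,0,0,0,0,-0.37],
    [0,1.5,0,0,0,0,-0.37]
  ]
}}

```text
clock: 10.05
position: [0.5662, -0.029, 0.0163]
tool_rot: [-3.142, 0.0, -0.251]
force: [1.2, -0.0, 0.8]
grip_width: 0.027
finger_force: 0.2
```

```bash
python3 -c "
from h import *
s=observe();print(delta(T,11,45,0.0155),s['finger_force'],s['grip_width'],s['force'])"
```

```text
(array([-0.05,  0.68,  0.08]), array([-0.,  0., -0.])) 0.21861711982637644 0.02703156266050478 [ 1.22012789 -0.00581723  0.8028918 ]
```

Finish slowly, close the gap to square it, let it settle, then open slowly and rise.

Request:
{"method": "play_rows", "body": {
  "motion": [
    [0,0.2,0,0,0,0,-0.37],
    [0,0.4,0,0,0,0,-0.37],
    [0,0.5,0,0,0,0,-0.37],
    [0,0.6,0,0,0,0,-0.37],
    [0,0.68,0,0,0,0,-0.37]
  ]
}}

```text
clock: 10.55
position: [0.5646, -0.0353, 0.0163]
tool_rot: [-3.142, -0.0, -0.251]
force: [0.2, 1.3, 0.8]
grip_width: 0.0269
finger_force: 0.3
```

Request:
{"method": "play_rows", "body": {
  "motion": [
    [0,0,0,0,0,0,-0.38],
    [0,0,0,0,0,0,-0.385],
    [0,0,0,0,0,0,-0.39],
    [0,0,0,0,0,0,-0.39],
    [0,0,0,0,0,0,-0.39]
  ]
}}

```text
clock: 11.05
position: [0.5645, -0.0354, 0.0163]
tool_rot: [3.142, 0.0, -0.251]
force: [-0.2, -1.3, 0.4]
grip_width: 0.0262
finger_force: 3.8
```

Request:
{"method": "play_rows", "body": {
  "motion": [
    [0,0,0,0,0,0,-0.385],
    [0,0,0,0,0,0,-0.38],
    [0,0,0,0,0,0,-0.37],
    [0,0,0,0,0,0,-0.35],
    [0,0,0,0,0,0,-0.32]
  ]
}}

```text
clock: 11.55
position: [0.5645, -0.0352, 0.0162]
tool_rot: [-3.142, 0.0, -0.251]
force: [-1.5, 0.6, -0.1]
grip_width: 0.0293
finger_force: 0.0
```

Request:
{"method": "play_rows", "body": {
  "motion": [
    [0,0,0,0,0,0,-0.27],
    [0,0,0,0,0,0,-0.2],
    [0,0,0,0,0,0,-0.12],
    [0,0,0,0,0,0,-0.1],
    [0,0,0,0,0,0,-0.1]
  ]
}}

```text
clock: 12.05
position: [0.5646, -0.0353, 0.0163]
tool_rot: [-3.142, -0.0, -0.251]
force: [-0.5, 0.4, -0.6]
grip_width: 0.0386
finger_force: 0.0
```

Request:
{"method": "play_rows", "body": {
  "motion": [
    [0,0,-0.5,0,0,0,-0.1],
    [0,0,-2,0,0,0,-0.1],
    [0,0,-4,0,0,0,-0.1],
    [0,0,-8,0,0,0,-0.1],
    [0,0,-12,0,0,0,-0.1]
  ]
}}

```text
clock: 12.55
position: [0.5642, -0.0354, 0.1385]
tool_rot: [3.142, 0.0, -0.251]
force: [0.7, -0.3, 0.9]
grip_width: 0.038
finger_force: 0.0
```

Request:
{"method": "play_rows", "body": {
  "motion": [
    [-4,0,-1,0,0,0,-0.1],
    [-8,0,-2,0,0,0,-0.1],
    [-12,0,-3,0,0,0,-0.1],
    [-15,0,-3,0,0,0,-0.1],
    [-15,0,-3,0,0,0,-0.1]
  ]
}}

```text
clock: 13.05
position: [0.4163, 0.0025, 0.1677]
tool_rot: [-3.142, -0.0, -0.25]
force: [0.7, -0.6, -0.4]
grip_width: 0.0388
finger_force: 0.0
```

```bash
python3 - <<'E'
from h import *
for n in("scene","top","wrist"): save("r3"+n,rol(n,(-45,45)))
a=[cv2.resize(rectify(cv2.cvtColor(cv2.imread(f"pics/r3{n}.png"),cv2.COLOR_BGR2RGB),viewer.camera_info(n),T,Z),(560,290)) for n in("top","scene")]
save("v5",np.vstack(a)); print(observe()["position"])
E
```

```text
scene plate z 11.0 {(45, 'hi'): np.float64(45.09), (45, 'lo'): np.float64(52.01), (-45, 'hi'): np.float64(-44.73), (-45, 'lo'): np.float64(-38.1)}
-45 419 [ -2.4 -42.5] [25.2 83.9] 87.4
45 426 [11.9 46.9] [25.6 83. ] 87.9
top plate z 11.9 {(45, 'hi'): np.float64(45.14), (45, 'lo'): None, (-45, 'hi'): np.float64(-45.13), (-45, 'lo'): None}
-45 275 [ -0.7 -43.7] [25.9 70. ] 87.9
45 365 [ 8.4 46.1] [25.5 80.1] 87.2
wrist plate z 13.9 {(45, 'hi'): None, (45, 'lo'): np.float64(43.8), (-45, 'hi'): None, (-45, 'lo'): np.float64(-46.75)}
-45 2558 [-19.9 -43. ] [25.8 47.1] 88.1
45 1787 [-12.7  45.6] [26.1 32.8] 88.6
[0.42007485 0.00195566 0.16718055]
```

View pics/v5.png

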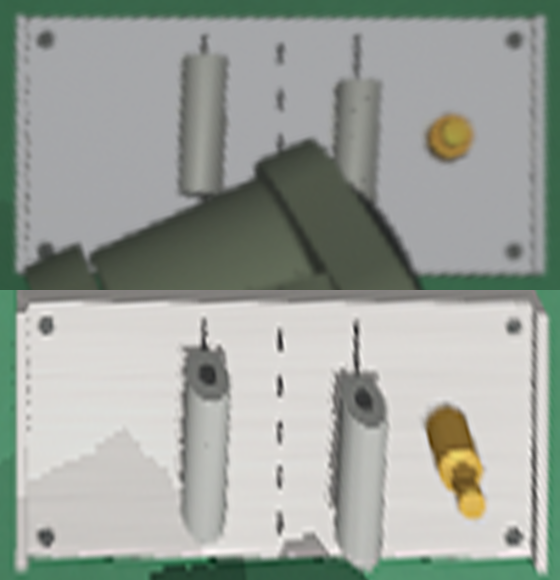

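Both rollers are on their lines at about (204,120) and (357,140), the dashed line is free, and the weight is unmoved. They may be off by 1–2 mm and tilted by about 2°, so I'll move the arm clear and measure properly.

Request:
{"method": "play_rows", "body": {
  "motion": [
    [0,-4.5,-1,0,0,0,-0.1],
    [0,-9,-2,0,0,0,-0.1],
    [0,-13.5,-3,0,0,0,-0.1],
    [0,-18,-4,0,0,0,-0.1],
    [0,-22,-5,0,0,0,-0.1]
  ]
}}

```text
clock: 13.7
position: [0.4749, 0.2174, 0.2169]
tool_rot: [-3.141, -0.0, -0.251]
force: [0.3, -1.1, 1.2]
grip_width: 0.0383
finger_force: 0.0
```

```bash
cat >> h.py <<'E'
def edges(im,cam,c,xc,z=0.025):
    s=4; g=cv2.GaussianBlur(cv2.cvtColor(rectify(im,cam,T,z,s),cv2.COLOR_RGB2GRAY),(0,0),2).astype(float)
    gx=np.abs(np.gradient(g,axis=1)); res=[]
    for x in np.arange(xc-30,xc+30,1.0):
        row=gx[int((85-x)*s)]; e=[]
        for y in(c+13,c-13):
            i0=int((165-y-6)*s); seg=row[i0:i0+12*s]; w=np.clip(seg-seg.max()*.5,0,None); e.append(165-(i0+(w*np.arange(12*s)).sum()/w.sum())/s)
        res.append((x,*e))
    r=np.array(res); out=[]
    for col in(r[:,1],r[:,2],(r[:,1]+r[:,2])/2):
        k=np.ones(len(r),bool)
        for _ in range(4):
            p=np.polyfit(r[k,0],col[k],1); k=abs(col-np.polyval(p,r[:,0]))<1.0
        out.append((round(np.degrees(np.arctan(p[0])),2),round(np.polyval(p,xc),2),int(k.sum())))
    return out
E
python3 - <<'E'
from h import *
for n in("top","scene"):
    im=rol(n,(-45,45)); save("r4"+n,im); cam=viewer.camera_info(n)
    for c,xc in((-45,-3),(45,9)): print(c,"left,right,mid (yaw,y):",edges(im,cam,c+0.5,xc))
im=cv2.cvtColor(cv2.imread("pics/top0.png"),cv2.COLOR_BGR2RGB); cam=viewer.camera_info("top")
for c,xc in((-5.3,-4),(110.4,11)): print("start",edges(im,cam,c,xc))
E
```

```text
top plate z 11.9 {(45, 'hi'): np.float64(45.13), (45, 'lo'): np.float64(45.07), (-45, 'hi'): np.float64(-45.13), (-45, 'lo'): np.float64(-45.0)}
-45 374 [ -5.7 -43.4] [26.  79.8] 87.4
45 363 [ 8.8 46.1] [25.4 80.8] 87.3
-45 left,right,mid (yaw,y): [(np.float64(-2.8), np.float64(-29.74), 60), (np.float64(-2.54), np.float64(-56.6), 60), (np.float64(-2.67), np.float64(-43.17), 60)]
45 left,right,mid (yaw,y): [(np.float64(-1.92), np.float64(59.6), 60), (np.float64(-1.81), np.float64(32.66), 60), (np.float64(-1.86), np.float64(46.13), 60)]
scene plate z 11.0 {(45, 'hi'): np.float64(45.09), (45, 'lo'): np.float64(51.05), (-45, 'hi'): np.float64(-44.73), (-45, 'lo'): np.float64(-38.09)}
-45 417 [ -3.6 -42.6] [25.7 83.3] 86.5
45 431 [11.  46.9] [25.7 84. ] 88.0
-45 left,right,mid (yaw,y): [(np.float64(0.6), np.float64(-27.49), 36), (np.float64(-2.76), np.float64(-57.31), 59), (np.float64(-1.03), np.float64(-42.12), 55)]
45 left,right,mid (yaw,y): [(np.float64(-1.03), np.float64(60.25), 59), (np.float64(-2.12), np.float64(33.11), 59), (np.float64(-1.49), np.float64(46.7), 60)]
start [(np.float64(-3.14), np.float64(8.06), 60), (np.float64(-2.93), np.float64(-18.83), 60), (np.float64(-3.04), np.float64(-5.39), 60)]
start [(np.float64(-2.17), np.float64(124.2), 60), (np.float64(-1.97), np.float64(96.74), 60), (np.float64(-2.07), np.float64(110.47), 60)]
```

```bash
python3 -c "
from h import *
print(delta(T,-4,-44.6,0.09))"
```

```text
(array([13.29, 31.67, 12.64]), array([-0.003, -0.001,  0.005]))
```

Request:
{"method": "play_rows", "body": {
  "motion": [
    [1.8,4.2,1,0,0,0,-0.13],
    [3.6,8.4,2,0,0,0,-0.13],
    [5.4,12.6,4,0,0,0,-0.13],
    [7.2,16.8,6,0,0,0,-0.13],
    [9,21,8,0,0,0,-0.13]
  ]
}}

```text
clock: 14.3
position: [0.5096, -0.013, 0.1357]
tool_rot: [-3.142, -0.001, -0.252]
force: [1.1, -0.2, 0.0]
grip_width: 0.0372
finger_force: 0.0
```

Request:
{"method": "play_rows", "body": {
  "motion": [
    [1.8,4.2,1.5,0,0,0,-0.13],
    [3.3,8,3,0,0,0,-0.13],
    [4.3,10.6,4.6,0,0,0,-0.13],
    [4.3,10.6,4.6,0,0,0,-0.13],
    [4.3,10.6,4.6,0,0,0,-0.13]
  ]
}}

```text
clock: 14.8
position: [0.5242, -0.1248, 0.0899]
tool_rot: [3.142, 0.001, -0.253]
force: [-0.0, 0.6, 0.0]
grip_width: 0.037
finger_force: 0.0
```

```bash
python3 -c "
from h import *
print(delta(T,-4,-44.6,0.0155))"
```

```text
(array([ 0.14, -0.69,  7.44]), array([ 0.   ,  0.001, -0.002]))
```

Request:
{"method": "play_rows", "body": {
  "motion": [
    [0.1,-0.5,0.5,0,0,0,-0.13],
    [0.1,-0.7,1.5,0,0,0,-0.13],
    [0.1,-0.7,3,0,0,0,-0.13],
    [0.1,-0.7,4,0,0,0,-0.13],
    [0.1,-0.7,4,0,0,0,-0.13]
  ]
}}

```text
clock: 15.3
position: [0.5262, -0.1167, 0.0489]
tool_rot: [3.141, 0.002, -0.25]
force: [-0.8, -1.0, -0.1]
grip_width: 0.037
finger_force: 0.0
```

```bash
python3 -c "
from h import *
print(delta(T,-4,-44.6,0.0155))"
```

```text
(array([0.15, 0.15, 3.34]), array([0.   , 0.002, 0.001]))
```

Request:
{"method": "play_rows", "body": {
  "motion": [
    [0.1,0.1,0.7,0,0,0,-0.13],
    [0.1,0.1,1.5,0,0,0,-0.13],
    [0.1,0.1,2.3,0,0,0,-0.13],
    [0.1,0.1,3,0,0,0,-0.13],
    [0.1,0.1,3.3,0,0,0,-0.13]
  ]
}}

```text
clock: 15.8
position: [0.5273, -0.1187, 0.0164]
tool_rot: [3.142, 0.001, -0.251]
force: [-0.1, 0.3, -1.1]
grip_width: 0.0372
finger_force: 0.0
```

Request:
{"method": "play_rows", "body": {
  "motion": [
    [0,0,0,0,0,0,-0.2],
    [0,0,0,0,0,0,-0.26],
    [0,0,0,0,0,0,-0.31],
    [0,0,0,0,0,0,-0.36],
    [0,0,0,0,0,0,-0.36]
  ]
}}

```text
clock: 16.3
position: [0.5277, -0.1189, 0.0175]
tool_rot: [-3.142, -0.0, -0.251]
force: [-0.6, -1.2, 0.1]
grip_width: 0.0274
finger_force: 0.0
```

```bash
python3 -c "
from h import *
s=observe();print(delta(T,-4,-46,0.0155),s['grip_width'],s['finger_force'],s['force'])"
```

```text
(array([-0.06,  0.12,  0.2 ]), array([-0., -0., -0.])) 0.027391965910176185 0.0002008162937272573 [-0.64918111 -1.21221636  0.07952908]
```

Request:
{"method": "play_rows", "body": {
  "motion": [
    [0,0.1,0.1,0,0,0,-0.36],
    [0,0.12,0.1,0,0,0,-0.37],
    [0,0.12,0.1,0,0,0,-0.39],
    [0,0.12,0.1,0,0,0,-0.41],
    [0,0.12,0.1,0,0,0,-0.43]
  ],
  "squeeze": 20
}}

```text
clock: 16.8
position: [0.5273, -0.12, 0.0164]
tool_rot: [3.142, -0.0, -0.251]
force: [0.1, -0.5, 3.7]
grip_width: 0.0253
finger_force: 19.2
```

Request:
{"method": "play_rows", "body": {
  "motion": [
    [0,0,0,0,0,-0.01,-0.43],
    [0,0,0,0,0,-0.02,-0.43],
    [0,0,0,0,0,-0.03,-0.43],
    [0,0,0,0,0,-0.03,-0.43],
    [0,0,0,0,0,-0.03,-0.43]
  ]
}}

```text
clock: 17.3
position: [0.5275, -0.12, 0.0164]
tool_rot: [-3.142, -0.0, -0.221]
force: [-0.3, -0.5, 5.0]
grip_width: 0.0256
finger_force: 19.1
```

```bash
python3 - <<'E'
from h import *
s=observe();print(delta(T,-4,-46,0.0155),s['grip_width'],s['finger_force'],s['force'],s['tool_rot'])
im,d=viewer.grab_frame("top"); save("r5top",im); cam=viewer.camera_info("top")
im2,d=viewer.grab_frame("scene"); save("r5scene",im2); cam2=viewer.camera_info("scene")
a=[cv2.resize(rectify(i,c,T,0.025),(560,290)) for i,c in((im,cam),(im2,cam2))]; save("v6",np.vstack(a))
E
```

```text
(array([-0.06,  0.  ,  0.09]), array([-0.  , -0.  ,  0.03])) 0.025632704020259293 19.070720672607422 [-0.32544641 -0.51885621  4.99910555] [-3.14153950e+00 -2.30235207e-04 -2.21286623e-01]
```

View pics/v6.png

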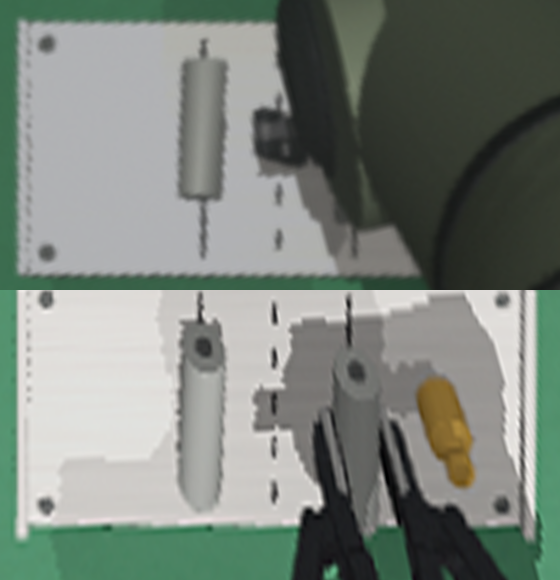

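The fingers hold roller b squarely over its line, around (357,440) in the lower panel, and the weight stands clear. Releasing and retreating to measure.

Request:
{"method": "play_rows", "body": {
  "motion": [
    [0,0,0,0,0,0,-0.41],
    [0,0,0,0,0,0,-0.395],
    [0,0,0,0,0,0,-0.385],
    [0,0,0,0,0,0,-0.37],
    [0,0,0,0,0,0,-0.34]
  ]
}}

```text
clock: 17.9
position: [0.5271, -0.1199, 0.0161]
tool_rot: [3.142, 0.001, -0.221]
force: [-0.8, 0.5, -0.2]
grip_width: 0.0283
finger_force: 0.0
```

Request:
{"method": "play_rows", "body": {
  "motion": [
    [0,0,0,0,0,0,-0.28],
    [0,0,0,0,0,0,-0.22],
    [0,0,0,0,0,0,-0.15],
    [0,0,0,0,0,0,-0.15],
    [0,0,-0.5,0,0,0,-0.15]
  ]
}}

```text
clock: 18.4
position: [0.527, -0.1199, 0.021]
tool_rot: [3.142, 0.001, -0.221]
force: [-0.2, -0.0, 0.0]
grip_width: 0.0361
finger_force: 0.0
```

Request:
{"method": "play_rows", "body": {
  "motion": [
    [0,0,-1.5,0,0,0,-0.15],
    [0,0,-4,0,0,0.01,-0.13],
    [0,0,-7,0,0,0.02,-0.13],
    [0,-3,-9,0,0,0.03,-0.13],
    [0,-7,-10,0,0,0.03,-0.13]
  ]
}}

```text
clock: 18.9
position: [0.5435, -0.0527, 0.1245]
tool_rot: [-3.142, -0.003, -0.255]
force: [0.6, -0.2, -0.7]
grip_width: 0.0373
finger_force: 0.0
```

Request:
{"method": "play_rows", "body": {
  "motion": [
    [-2,-4,-1,0,0,0,-0.13],
    [-4,-8,-2,0,0,0,-0.13],
    [-6,-12,-2,0,0,0,-0.13],
    [-8,-16,-2,0,0,0,-0.13],
    [-10,-20,-2,0,0,0,-0.13]
  ]
}}

```text
clock: 19.4
position: [0.4951, 0.1686, 0.1428]
tool_rot: [-3.141, -0.001, -0.252]
force: [0.9, 0.2, 0.3]
grip_width: 0.0368
finger_force: 0.0
```

```bash
python3 - <<'E'
from h import *
for n in("top",):
    im=rol(n,(-45,45)); save("r6"+n,im); cam=viewer.camera_info(n)
    for c,xc in((-45,-3),(45,9)): print(c,"left,right,mid (yaw,y):",edges(im,cam,c+0.3,xc))
print(delta(T,9,45,0.06))
E
```

```text
top plate z 12.0 {(45, 'hi'): np.float64(45.15), (45, 'lo'): np.float64(45.09), (-45, 'hi'): np.float64(-45.12), (-45, 'lo'): np.float64(-45.01)}
-45 372 [ -5.6 -45.4] [80. 26.] 0.0
45 366 [ 8.9 46.1] [25.4 80.5] 87.3
-45 left,right,mid (yaw,y): [(np.float64(-0.53), np.float64(-31.57), 60), (np.float64(-0.32), np.float64(-58.66), 60), (np.float64(-0.42), np.float64(-45.12), 60)]
45 left,right,mid (yaw,y): [(np.float64(-1.93), np.float64(59.59), 60), (np.float64(-1.8), np.float64(32.65), 60), (np.float64(-1.86), np.float64(46.12), 60)]
(array([11.8 , 18.91,  8.19]), array([-0.004,  0.   ,  0.007]))
```

Roller b is now at −45.1 with yaw −0.4°. Same for roller a.

Request:
{"method": "play_rows", "body": {
  "motion": [
    [2.5,4,0,0,0,0,-0.13],
    [5,8,0.5,0,0,0,-0.13],
    [7.5,12,2,0,0,0,-0.13],
    [9.8,16,3,0,0,0,-0.13],
    [11.8,18.9,4,0,0,0,-0.13]
  ]
}}

```text
clock: 19.95
position: [0.5631, -0.0489, 0.1021]
tool_rot: [3.141, -0.001, -0.253]
force: [0.2, -0.0, -0.3]
grip_width: 0.0373
finger_force: 0.0
```

Request:
{"method": "play_rows", "body": {
  "motion": [
    [0,0,1,0,0,0,-0.13],
    [0,0,2,0,0,0,-0.13],
    [0,0,3,0,0,0,-0.13],
    [0,0,3.5,0,0,0,-0.13],
    [0,0,3.5,0,0,0,-0.13]
  ]
}}

```text
clock: 20.45
position: [0.5625, -0.0445, 0.0658]
tool_rot: [3.142, 0.001, -0.25]
force: [0.0, 0.8, -0.6]
grip_width: 0.0374
finger_force: 0.0
```

```bash
python3 -c "
from h import *
print(delta(T,9,45,0.0155))"
```

```text
(array([-0.26, -0.92,  5.03]), array([0.   , 0.001, 0.001]))
```

Request:
{"method": "play_rows", "body": {
  "motion": [
    [-0.3,-0.9,0,0,0,0,-0.13],
    [-0.3,-0.9,0.6,0,0,0,-0.13],
    [-0.3,-0.9,1.2,0,0,0,-0.13],
    [-0.3,-0.9,1.7,0,0,0,-0.13],
    [-0.3,-0.9,1.7,0,0,0,-0.13]
  ]
}}

```text
clock: 20.95
position: [0.5618, -0.0361, 0.0485]
tool_rot: [3.141, 0.001, -0.251]
force: [-0.6, 0.2, -0.1]
grip_width: 0.0368
finger_force: 0.0
```

```bash
python3 -c "
from h import *
print(delta(T,9,45,0.0155))"
```

```text
(array([ 0.01, -0.12,  3.3 ]), array([ 0.   ,  0.001, -0.   ]))
```

Request:
{"method": "play_rows", "body": {
  "motion": [
    [0,-0.1,0.7,0,0,0,-0.13],
    [0,-0.1,1.5,0,0,0,-0.13],
    [0,-0.1,2.3,0,0,0,-0.13],
    [0,-0.1,3,0,0,0,-0.13],
    [0,-0.1,3.3,0,0,0,-0.13]
  ]
}}

```text
clock: 21.45
position: [0.562, -0.035, 0.0153]
tool_rot: [3.141, 0.001, -0.251]
force: [-0.1, 0.2, -0.5]
grip_width: 0.0369
finger_force: 0.0
```

Request:
{"method": "play_rows", "body": {
  "motion": [
    [0,0,0,0,0,0,-0.2],
    [0,0,0,0,0,0,-0.26],
    [0,0,0,0,0,0,-0.31],
    [0,0,0,0,0,0,-0.36],
    [0,0,0,0,0,0,-0.36]
  ]
}}

```text
clock: 21.95
position: [0.5626, -0.035, 0.0165]
tool_rot: [-3.142, -0.0, -0.251]
force: [0.9, -0.7, 0.1]
grip_width: 0.0271
finger_force: 0.0
```

```bash
python3 -c "
from h import *
s=observe();print(delta(T,9,44,0.016),s['grip_width'],s['finger_force'],s['force'])"
```

```text
(array([-0.05,  0.1 ,  0.05]), array([-0., -0.,  0.])) 0.027121152597773448 0.0 [ 0.91599956 -0.67680692  0.10352696]
```

Request:
{"method": "play_rows", "body": {
  "motion": [
    [0,0.1,0,0,0,0,-0.36],
    [0,0.1,0,0,0,0,-0.37],
    [0,0.1,0,0,0,0,-0.39],
    [0,0.1,0,0,0,0,-0.41],
    [0,0.1,0,0,0,0,-0.43]
  ],
  "squeeze": 20
}}

```text
clock: 22.45
position: [0.5622, -0.0362, 0.0164]
tool_rot: [3.141, -0.0, -0.252]
force: [-1.1, -2.1, 5.8]
grip_width: 0.0252
finger_force: 19.2
```

Request:
{"method": "play_rows", "body": {
  "motion": [
    [0,0,0,0,0,-0.01,-0.43],
    [0,0,0,0,0,-0.02,-0.43],
    [0,0,0,0,0,-0.03,-0.43],
    [0,0,0,0,0,-0.033,-0.43],
    [0,0,0,0,0,-0.033,-0.43]
  ]
}}

```text
clock: 22.95
position: [0.5624, -0.036, 0.0165]
tool_rot: [-3.141, -0.0, -0.218]
force: [-0.6, -0.7, 5.4]
grip_width: 0.0256
finger_force: 19.2
```

Request:
{"method": "play_rows", "body": {
  "motion": [
    [0,0,0,0,0,0,-0.41],
    [0,0,0,0,0,0,-0.395],
    [0,0,0,0,0,0,-0.385],
    [0,0,0,0,0,0,-0.37],
    [0,0,0,0,0,0,-0.34]
  ]
}}

```text
clock: 23.45
position: [0.5621, -0.0359, 0.0162]
tool_rot: [-3.142, 0.0, -0.218]
force: [0.0, 0.0, 0.2]
grip_width: 0.0282
finger_force: 0.0
```

Request:
{"method": "play_rows", "body": {
  "motion": [
    [0,0,0,0,0,0,-0.28],
    [0,0,0,0,0,0,-0.22],
    [0,0,0,0,0,0,-0.15],
    [0,0,0,0,0,0,-0.15],
    [0,0,-0.5,0,0,0,-0.15]
  ]
}}

```text
clock: 23.95
position: [0.5618, -0.036, 0.021]
tool_rot: [3.141, 0.001, -0.218]
force: [-0.2, -0.2, 0.3]
grip_width: 0.0364
finger_force: 0.0
```

Request:
{"method": "play_rows", "body": {
  "motion": [
    [0,0,-1.5,0,0,0,-0.15],
    [0,0,-4,0,0,0.01,-0.13],
    [0,0,-7,0,0,0.02,-0.13],
    [0,-3,-9,0,0,0.03,-0.13],
    [0,-7,-10,0,0,0.03,-0.13]
  ]
}}

```text
clock: 24.45
position: [0.5783, 0.0312, 0.1248]
tool_rot: [-3.141, -0.003, -0.253]
force: [0.5, 0.3, -0.4]
grip_width: 0.0373
finger_force: 0.0
```

Request:
{"method": "play_rows", "body": {
  "motion": [
    [-2,-3,-3,0,0,0,-0.13],
    [-4,-6,-5,0,0,0,-0.13],
    [-6,-9,-6,0,0,0,-0.13],
    [-8,-12,-6,0,0,0,-0.13],
    [-8,-12,-6,0,0,0,-0.13]
  ]
}}

```text
clock: 24.95
position: [0.5277, 0.1734, 0.183]
tool_rot: [-3.139, -0.0, -0.242]
force: [0.1, -0.4, -0.2]
grip_width: 0.0371
finger_force: 0.0
```

```bash
python3 - <<'E'
from h import *
for n in("top",):
    im=rol(n,(-45,45)); save("r7"+n,im); cam=viewer.camera_info(n)
    for c,xc in((-45,-3),(45,9)): print(c,"left,right,mid (yaw,y):",edges(im,cam,c+0.3,xc))
im2,_=viewer.grab_frame("scene"); a=[cv2.resize(rectify(i,viewer.camera_info(n),T,Z),(560,290)) for i,n in((im,"top"),(im2,"scene"))]; save("v7",np.vstack(a))
E
```

```text
top plate z 12.0 {(45, 'hi'): np.float64(45.24), (45, 'lo'): np.float64(45.07), (-45, 'hi'): np.float64(-45.13), (-45, 'lo'): np.float64(-45.01)}
-45 373 [ -5.9 -45.3] [25.8 79.8] 89.7
45 367 [ 8.7 44.7] [80.5 25.7] 0.3
-45 left,right,mid (yaw,y): [(np.float64(-0.56), np.float64(-31.58), 60), (np.float64(-0.3), np.float64(-58.67), 60), (np.float64(-0.43), np.float64(-45.13), 60)]
45 left,right,mid (yaw,y): [(np.float64(0.23), np.float64(58.2), 60), (np.float64(0.32), np.float64(31.17), 60), (np.float64(0.28), np.float64(44.69), 60)]
```

View pics/v7.png

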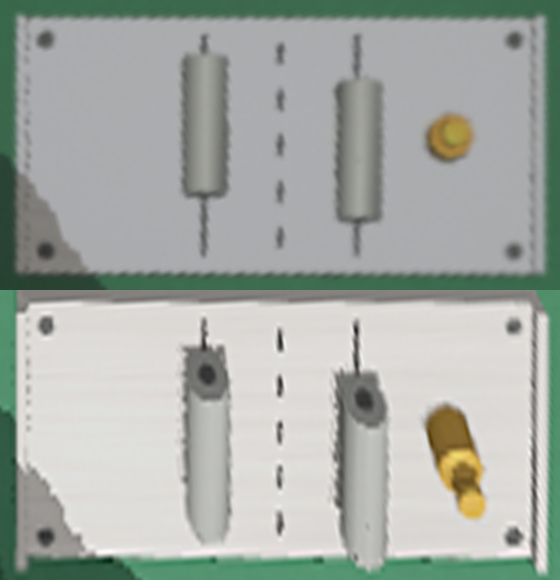

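The rollers lie along both solid lines at (204,125) and (357,150), within 0.5 mm and 0.5° by the top camera. The dashed line is free, the weight is unmoved, and the arm is clear.

```bash
python3 -c "
from workcell import bot
print(bot.job_done())"
```

```text
the job is handed in; nothing more can be done
None
```

The job is handed in: by the top camera each roller lies along its solid line within about 0.5 mm and 0.5°, with the dashed line free and the weight unmoved; to square them I briefly squeezed each roller in place (about 20 N) without lifting it.

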